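# Hand-crank the curing carousel under the lamp and park it at the mark

### The arm

A 6-joint arm with a two-finger parallel gripper is mounted at the origin on the work surface. World frame = base frame: x ahead of the robot, y to its left, z up, the work surface at z = 0. Lengths are in mm, angles in rad, forces in N, time in s.
With the tool pointing down it reaches from about 350 to 975 mm from the base axis. Payload 7.1 kg.
Tool frame: the origin (TCP) lies at the very end of the fingers, on their centre line; the grasp point (between the pads) lies 19 mm behind it; z points along the fingers, y is the line along which they close (so a half turn about z gives the same grasp; the last joint's range is limited). The gripper opens to 88 mm and grips with 3 to 60 N. Pads are 20 mm wide; open, the fingers measure 115 mm over their backs; the gripper's body (75 mm by 178 mm) begins 61 mm behind the grasp point.
Start: joints at [-1.122, 0.423, 1.63, -0, 1.089, -0.019], TCP at [281.841, -557.826, 222.675] pointing down, gripper open.
Joint ranges: [-3, 3], [-0.9, 2.11], [0.09, 2.58], [-1.31, 4.45], [0.11, 2.69], [-2.54, 2.54]. Speed limits (rad/s): [2.39, 2.39, 3.01, 3.14, 3.14, 3.14].

### API

Orientations are given as a rotation vector (axis times angle).
In Python, from workcell import ctrl, optics gives the robot as it stands.
- The arm moves only by the shell command python3 -m jog 'ROWS'. ROWS is JSON, a list of rows, each a list of 7 numbers: the shift along the tool's x, y, z in units of 40 mm (1.0 is 40 mm), then the turn, a rotation vector about the tool's x, y, z in units of 6 degrees (1.0 is 6 degrees), then the opening, from 0 (shut) to 1 (fully open). A call has 1 to 20 rows; each row shifts and turns the commanded pose from where the row before left it, along the tool's axes as they then stand; what a row does not reach is not made up. A row lasts 1/10 s, in which the tool goes at most 50 mm and 8.59 degrees, less where a joint would pass 70% of its speed; a pose out of reach is approached as far as the arm can. A call is refused whole if a number of a shift passes 1 or a number of a turn 1, either way. A call with a gripper value outside its range is refused whole. The fingers move at their own pace and stop on an object; the grip force is fixed at half the most. Time passes only in rows, so rows that do not move let the fingers close. It gives the time, the measured TCP pose, the force, the opening and the grip force at its end, in the units of the state.
- ctrl.get_obs(): the state, without advancing time (a new reading comes with each control period).
- optics.get_image(name): name is "scene" or "top" or "wrist"; returns the picture (480x640x3 uint8, red, green, blue); there is no depth.
- optics.camera_model(name): a dict with "fov_y" (degrees; the focal length in pixels is half the picture's height over the tangent of half this angle, whatever the lens; pixels are square), "cx", "cy" (the principal point, pixels), "k1" (the pictures are not rectified: a ray, as slopes to the right and down, at radius r is drawn at 1 + k1 r^2 times it, then the intrinsics apply), "view" (4x4, takes a point from world to camera coordinates); the wrist camera has in their place "hand_eye" (4x4, takes a point from camera to tool coordinates, whose origin is the TCP and whose axes are the flange's). Camera axes: x right, y up, looking along -z (the intrinsics and any distortion apply to the point x, -y, -z); pixel columns grow to the right and rows downward; lengths in mm; the calibration is good to about 2 mm. A picture is of the moment at which its call begins: read the wrist's pose just before it. camera_model takes no time and is no camera call.
- ctrl.close_job(): hands the job in; it is judged then, once.
Trained networks look in the newest picture that a camera, given by its name, has taken for a name from the list of things; names that differ only in an ending like _2 or _b are one class to them, and where a whole thing is asked for, a point or a joint stands for the part that bears it (a point fixed in the world has none). Each returns a list of dicts, best first, with "conf" (0 to 1); they miss things now and then, are a little off and sometimes report something else, mostly with a low value. They report only what shows in the picture. A call takes as long as a camera call.
- optics.masks_of(target, camera): "pixels" (480x640 bool, what is visible of it) and "extent" ([centre column, centre row, width, height] in pixels, round what is visible of it).
The state is a dict: "t": time; "qpos": joint angles; "qvel": joint speeds; "joint_torque": joint torques, N m; "ee_pos": TCP position; "orientation": TCP orientation; "ft_force": force on the tool from outside, world axes, zero at the start; "moment": the same for the moment, N m; "width": finger opening in mm; "grasp_force": force on a finger pad.
Only numpy, scipy, OpenCV 4.12 (cv2) and the standard library are available. Lean on these libraries where they do the work, as an engineer would, in place of code of your own. Each camera call takes 0.05 s, during which the arm holds its last target. There are 200 camera calls.

### The job

Crank the curing carousel counter-clockwise (seen from above) by its red knob until the turntable itself turns at about 20 turns a minute, and keep it between 18 and 22 turns a minute for 7 seconds without a break so that both coated boards cure evenly; the crank drives it through a slip coupling, so the turntable turns slower than the crank. Then bring it to rest with its yellow mark under the red pointer and let go of the knob. Never run the turntable above 25 turns a minute or let it turn backwards, do not touch the boards, and leave the other things on the bench alone.

Things in the scene. Friction and masses are not known exactly. Their poses are not given: they have to be found in the camera images.
- stand: the carousel's fixed white base, a disc 344 mm across and 30 mm high with a tongue to its +y side; origin on the vertical turning axis at table height. It does not move. Along its +x lies the red pointer, whose post is 30 mm square, 82 mm high, 196 mm from the axis; on its +y side stands the curing lamp
- lamp (a point): centre of the curing lamp's black head, fixed to the stand on its +y side: 120 x 95 x 28 mm, 120 to 155 mm above the table with its fins, covering 170 to 260 mm from the axis; its post (22 mm thick) lies 255 mm from the axis
- hub (a point): point on the turning axis (vertical), 125 mm above the table, at the height of the middle of the red knob
- pointer (a point): tip of the red pointer, 145 mm from the axis, projected down onto the turntable's face (68.5 mm above the table); the pointer itself is 82 to 87 mm above the table and fixed to the stand
- mark (a point): outer part of the yellow stripe (40 x 12 mm) on the black turntable, 145 mm from the axis; it turns with the turntable and lies exactly on pointer when the turntable is parked
- carousel (a joint): angle of the black turntable in rad, growing counter-clockwise seen from above, no limit, does not wrap; 0 and every 2 pi has the yellow mark at the pointer. Bearing and drag weight brake it with nominally 0.06 N m of dry friction (also at rest) plus 0.008 N m per rad/s of its own speed, so it slows down when not driven; the dry part differs from day to day between about 0.02 and 0.1 N m
- disc_face (a point): centre of the turntable's upper face, 68 mm above the table: a black disc 320 mm across, 18 mm thick. Nominal moment of inertia about the axis 0.056 kg m2 (hidden: 0.8 to 1.25 times)
- knob_grip (a point): middle of the red crank knob: an upright cylinder 30 mm in diameter, from 101 to 146 mm above the table, 60 mm from the axis; this point is 125 mm above the table. The knob spins freely on its own pin, so a gripper can hold it with unchanging yaw while carrying it round the circle. The crank arm below it is 18 mm wide, its top 100 mm above the table
- crank (a joint): angle in rad of the crank arm relative to the turntable (not the stand), counter-clockwise positive, no limit, does not wrap; the knob's direction from the axis in the stand's frame = carousel + crank. The crank (0.12 kg) drives the turntable only through a slip coupling: 0.04 N m per rad/s of this joint's speed, either way, no spring and no stop
- board_green: green coated circuit board, 40 x 60 mm, clipped flat on the turntable 92 mm from the axis, 120 degrees counter-clockwise of the mark; its top with parts is 77 mm above the table. Do not touch
- board_blue: blue coated circuit board of the same size and height, 120 degrees clockwise of the mark. Do not touch
- solder_spool: lime-green spool with flanges, 60 mm across, 40 mm high, standing on the table; origin at the centre of its underside
- glass_jar: closed glass jar with an orange cap, 64 mm across, 85 mm high; origin at the centre of its underside
- tin_can: closed can with a paper label, 72 mm across, 95 mm high; origin at the centre of its underside
- screwdriver: blue-handled screwdriver lying on the table; origin under its middle, x axis towards the tip
- drag_weight: brass weight, 28 x 28 x 24 mm, nominally 65 g, lying loose on the turntable's rim 143 mm from the axis on the stand's -y side, held in a blue cage (top 88 mm above the table, weight's top 92 mm); it rubs on the turntable as its brake and stays where it is; origin at the centre of its underside
- potting_block: small black potted module, 50 x 30 x 22 mm; origin at the centre of its underside

How it is judged:
By the outcome, as a careful person would: the job done as asked, in the order asked, and still so for the second after the job is handed in, with the robot touching nothing.
It also fails if it takes over 61 s, if anything falls off the work surface, if the arm or the gripper's body presses on something with over 40 N, if the wrist force passes 120 N, or if a joint passes its speed limit or range.

## Working session

There is one attempt and no reset: what is moved stays moved. The work goes in short steps, Python scripts to look and compute and a shell command to move; the robot and the scene stay as the last step left them, time stands still between calls to the robot, and variables do not carry over. Pictures are saved under pics/ and viewed, at most 10 in all, crops included, and the job is handed in when it is done.

```bash
mkdir -p pics
cat > h.py <<'E'
import numpy as np, cv2
from scipy.spatial.transform import Rotation as R
from workcell import ctrl, optics
def cam(name,obs=None):
    m=optics.camera_model(name)
    if 'view' in m: V=np.array(m['view'])
    else:
        o=obs or ctrl.get_obs(); T=np.eye(4); T[:3,:3]=R.from_rotvec(o['orientation']).as_matrix(); T[:3,3]=o['ee_pos']
        V=np.linalg.inv(T@np.array(m['hand_eye']))
    return m,V,240/np.tan(np.radians(m['fov_y'])/2)
def proj(c,P):
    m,V,f=c; q=V[:3,:3]@np.asarray(P,float)+V[:3,3]; s=np.array([q[0],-q[1]])/-q[2]
    s=s*(1+m['k1']*(s@s)); return s*f+[m['cx'],m['cy']]
def back(c,uv,z):
    m,V,f=c; d=(np.asarray(uv,float)-[m['cx'],m['cy']])/f; s=d.copy()
    for _ in range(20): s=d/(1+m['k1']*(s@s))
    C=np.linalg.inv(V); r=C[:3,:3]@np.array([s[0],-s[1],-1]); o=C[:3,3]
    return o+r*(z-o[2])/r[2]
E
cat > a.py <<'E'
from h import *
for n in ('top','scene'):
    c=cam(n); im=optics.get_image(n); cv2.imwrite(f'pics/{n}0.png',im[:,:,::-1])
    print(n,'campos',np.linalg.inv(c[1])[:3,3].round(),{k:v for k,v in c[0].items() if k!='view'})
    for t,z in (('knob_grip',146),('mark',68),('disc_face',68),('stand',30),('lamp',140),('pointer',87),('drag_weight',92),('board_green',75),('board_blue',75)):
        for d in optics.masks_of(t,n)[:1]:
            ys,xs=np.nonzero(d['pixels']); uv=[xs.mean(),ys.mean()]
            print(t,round(d['conf'],2),np.round(d['extent']),np.round(uv,1),back(c,uv,z).round(1)[:2])
print(ctrl.get_obs()['t'], ctrl.get_obs()['orientation'], ctrl.get_obs()['ft_force'])
E
python3 a.py
```

```text
top campos [ 245.  -54. 1605.] {'fov_y': 43.75327936392732, 'cx': 317.8940463497208, 'cy': 236.5183842053, 'k1': 0.018433232275317887}
knob_grip 0.64 [338. 218.  11.  10.] [336.  217.1] [ 561.4 -130.5]
mark 0.88 [312. 228. 125. 118.] [310.9 225.6] [555.7 -68.6]
disc_face 0.97 [314. 226. 118. 116.] [310.9 225.7] [555.3 -68.5]
stand 0.74 [298. 222. 171. 150.] [302.8 221.5] [574.5 -47.2]
lamp 0.81 [298. 221. 174. 146.] [302.8 221.5] [551.7 -47.7]
drag_weight 0.57 [360. 252.  11.  12.] [360.2 251.3] [ 483.3 -194.4]
board_green 0.8 [336. 248.  24.  23.] [336.1 249.7] [ 490.4 -133.5]
board_blue 0.66 [322. 191.  27.  21.] [322.2 191.5] [646.  -98.6]
scene campos [1492.  585.  974.] {'fov_y': 45.49261409618348, 'cx': 323.8050476460625, 'cy': 232.38290725423812, 'k1': -0.17621143951210982}
knob_grip 0.63 [298. 219.  11.  21.] [296.3 217.6] [ 592.1 -112. ]
mark 0.93 [317. 248. 126.  83.] [312.1 244.7] [576.4 -75.2]
disc_face 0.86 [318. 249. 127.  80.] [311.9 245. ] [577.7 -75. ]
stand 0.74 [315. 268. 155. 139.] [319.9 264.5] [591.2 -40.2]
lamp 0.76 [313. 268. 155. 147.] [320.2 265. ] [697.2  34.3]
pointer 0.79 [314. 269. 151. 145.] [320.1 264.6] [645.7  -1.8]
drag_weight 0.54 [296. 207.  13.   5.] [296.5 205.4] [ 488.7 -190.8]
board_green 0.74 [316. 220.  25.   7.] [313.8 219.4] [ 493.8 -129.5]
board_blue 0.84 [288. 255.  27.  14.] [288.1 255.1] [651.2 -93.7]
1.0 [3.05602731e+00 7.28180473e-01 1.72907218e-05] [-0.78946623  0.1949923  -0.17319141]
```

```bash
python3 -c "
import cv2
a=cv2.imread('pics/top0.png')[130:330,200:440];b=cv2.imread('pics/scene0.png')[150:370,200:440]
cv2.imwrite('pics/t1.png',cv2.resize(a,(720,600),interpolation=2));cv2.imwrite('pics/s1.png',cv2.resize(b,(654,600),interpolation=2))"
```

```text
(no output)
```

View pics/t1.png

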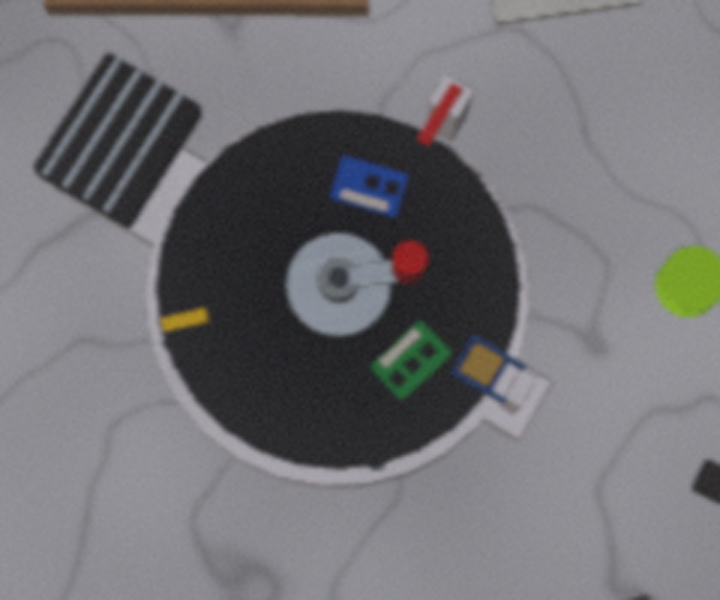

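View pics/s1.png

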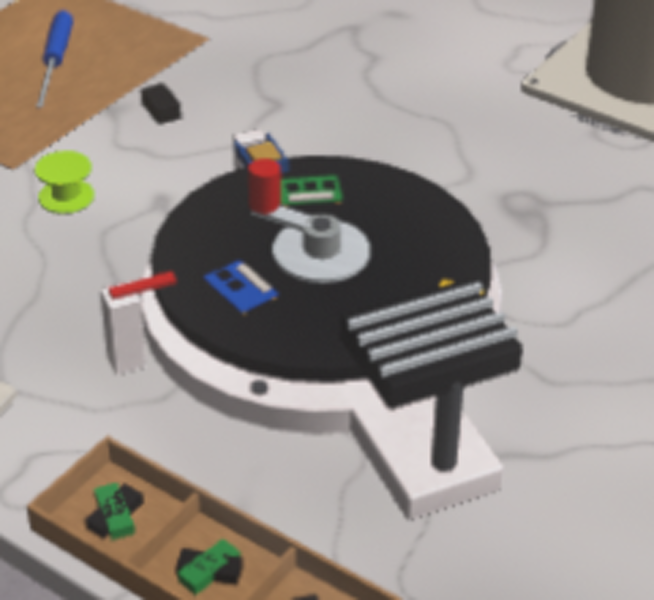

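The top view shows the axis near crop (338,283), red knob (410,260), pointer tip (425,142) and yellow mark (185,320). The mark is about 135° CCW of the pointer, and the pointer is at about -31° in the world. The scene view agrees, with the lamp partly hiding the mark.

```bash
cat > b.py <<'E'
from h import *
from scipy.optimize import least_squares
H=None
def hsv(im): return cv2.cvtColor(im,cv2.COLOR_RGB2HSV)
def blobs(im,lo,hi,roi):
    h=hsv(im); m=cv2.inRange(h,lo,hi)
    if lo[0]==0: m|=cv2.inRange(h,(170,lo[1],lo[2]),(180,255,255))
    k=np.zeros_like(m); k[roi[1]:roi[3],roi[0]:roi[2]]=255; m&=k
    n,l,s,c=cv2.connectedComponentsWithStats(m)
    return [(s[i,4],c[i].round(2),s[i,:4]) for i in np.argsort(-s[1:,4])+1 if s[i,4]>8][:3]
if __name__=='__main__':
  for n,roi in (('top',(240,140,385,300)),('scene',(230,180,400,310))):
    im=cv2.imread(f'pics/{n}0.png')[:,:,::-1].copy(); c=cam(n)
    for col,lo,hi,z in (('red',(0,120,80),(8,255,255),146),('yellow',(18,120,90),(32,255,255),68.5)):
        for b in blobs(im,lo,hi,roi): print(n,col,b[0],b[1],b[2],back(c,b[1],z)[:2].round(1), back(c,b[1],125)[:2].round(1))
    # circle: dark mask edge
    d=optics.masks_of('disc_face',n) if 0 else None
    g=hsv(im)[:,:,2]; m=(g<75).astype(np.uint8); k=np.zeros_like(m); k[roi[1]:roi[3],roi[0]:roi[2]]=1; m&=k
    m=cv2.morphologyEx(m,cv2.MORPH_OPEN,np.ones((3,3)))
    nn,l,s,cc=cv2.connectedComponentsWithStats(m); i=1+np.argmax(s[1:,4]); 
    ct=max(cv2.findContours((l==i).astype(np.uint8),0,cv2.CHAIN_APPROX_NONE)[0],key=len)[:,0]
    P=np.array([back(c,p,68)[:2] for p in ct])
    far=np.array(np.linalg.inv(c[1])[:2,3]); 
    r=least_squares(lambda q:np.hypot(*(P-q[:2]).T)-q[2],[555,-70,160],loss='soft_l1',f_scale=1.)
    cen=r.x[:2]; u=cen-far; sel=((P-cen)@u)>0
    r2=least_squares(lambda q:np.hypot(*(P[sel]-q[:2]).T)-160,r.x[:2],loss='soft_l1',f_scale=1.)
    print(n,'circle',r.x.round(1),'far half',r2.x.round(1))
E
python3 b.py
```

```text
top red 130 [336.14 216.17] [331 210  12  14] [ 563.9 -130.9] [ 568.5 -132. ]
top red 84 [345.54 168.71] [339 159  14  20] [ 687.  -156.1] [ 693.4 -157.5]
top yellow 88 [360.22 250.95] [355 245  12  12] [ 488.  -196.8] [ 479.1 -191.6]
top yellow 84 [261.   236.15] [254 233  16   8] [527.6  61.8] [517.2  57.5]
top circle [557.6 -72.2 155.7] far half [553.  -71.7]
scene red 198 [296.95 217.27] [291 208  12  20] [ 590.1 -111.6] [ 567.2 -129.2]
scene red 105 [253.16 253.72] [240 249  25  10] [ 760.5 -107. ] [ 741.9 -124.5]
scene yellow 41 [296.22 204.93] [291 202  11   6] [ 460.5 -213.5] [ 524.9 -163.7]
scene yellow 13 [363.08 253.08] [361 252   6   3] [529.3  47.2] [589.4  80.8]
scene circle [575.5 -49.3 152.4] far half [585.2 -49.6]
```

```bash
python3 -m jog '[[0,0,0,0,0,0.9,1],[0,0,0,0,0,0.9,1],[0,0,0,0,0,0.9,1],[0,0,0,0,0,0.9,1],[0,0,0,0,0,0.87,0.7],[0.55,-0.8,0,0,0,0,0.6],[0.6,-0.9,0,0,0,0,0.6],[0.6,-0.9,0,0,0,0,0.6],[0.6,-0.9,0,0,0,0,0.6],[0.6,-0.9,0,0,0,0,0.6],[0.6,-0.9,0,0,0,0,0.6],[0.6,-0.9,0,0,0,0,0.6],[0.6,-0.9,0,0,0,0,0.6],[0.6,-0.9,0,0,0,0,0.6],[0.6,-0.9,0,0,0,0,0.6],[0.6,-0.9,0,0,0,0,0.6],[0.55,-0.87,0,0,0,0,0.6],[0,0,0,0,0,0,0.6]]'
cat > c.py <<'E'
from h import *; from b import blobs,hsv
import sys
tag=sys.argv[1]
o=ctrl.get_obs(); cw=cam('wrist',o)
for n in ('wrist','top'):
    im=optics.get_image(n); cv2.imwrite(f'pics/{n}_{tag}.png',im[:,:,::-1]); c=cw if n=='wrist' else cam(n)
    for b in blobs(im,(0,120,80),(8,255,255),(0,0,640,480)): print(n,'red',b[0],b[1],b[2],back(c,b[1],146)[:2].round(1),back(c,b[1],85)[:2].round(1))
    for b in blobs(im,(18,120,90),(32,255,255),(0,0,640,480)): print(n,'yel',b[0],b[1],b[2],back(c,b[1],68.5)[:2].round(1),back(c,b[1],92)[:2].round(1))
print(o['t'],o['ee_pos'],o['orientation'],'wristcam',np.linalg.inv(cw[1])[:3,3].round(),o['ft_force'])
E
python3 c.py 1
```

```text
t: 2.8
ee_pos: [568.3, -127.5, 222.8]
orientation: [-3.141, -0.006, -0.002]
ft_force: [-0.5, -0.6, -1.4]
width: 52.6
grasp_force: 0.0
wrist red 1994 [321.96 247.77] [299 215  49  60] [ 568.4 -129.6] [ 547.2 -130.1]
wrist red 1205 [361.8   27.45] [339   0  50  60] [ 688.5 -149.3] [ 698.  -154.8]
wrist red 730 [628.89 462.75] [614 444  26  36] [ 405.1 -352.5] [ 342.2 -409.8]
wrist yel 1064 [463.42 425.72] [446 382  29  83] [ 368.4 -261.8] [ 389.4 -251.9]
wrist yel 763 [ 82.34 264.15] [ 57 252  52  25] [526.5  63.1] [535.8  48.9]
wrist yel 585 [171.96 435.32] [164 398  22  67] [356.    8.2] [378.   -1.9]
top red 10 [123.3 212.1] [120 209   7   7] [574.5 397.1] [588.2 416. ]
top yel 2374 [477.25 117.44] [455  90  46  55] [ 855.4 -522.3] [ 846.1 -515.2]
top yel 82 [261.12 236.2 ] [254 233  16   8] [527.5  61.4] [523.2  59.7]
top yel 10 [364.3 251.9] [363 249   4   7] [ 485.5 -207.4] [ 481.8 -205.1]
2.8 [ 568.25539101 -127.50970892  222.8392961 ] [-3.14095520e+00 -6.38772339e-03 -2.33452160e-03] wristcam [ 651. -128.  385.] [-0.53371655 -0.59000653 -1.35258446]
```

View pics/wrist_1.png

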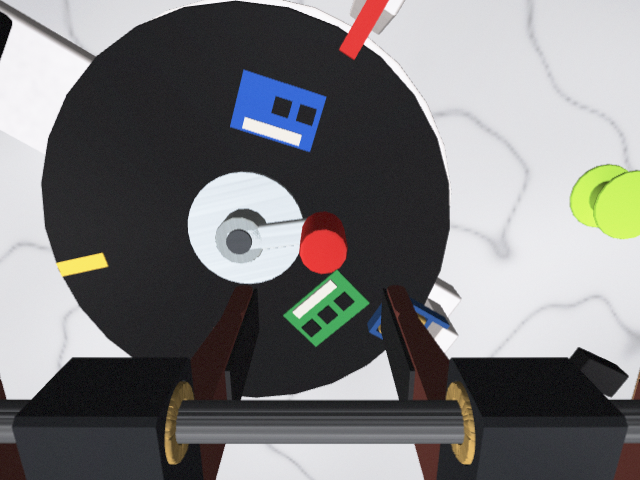

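View pics/top_1.png

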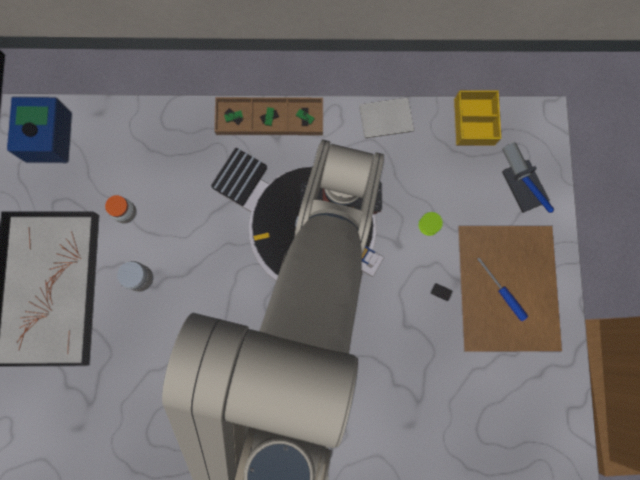

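The wrist view shows the knob top centred near (324,250) between the open fingers, the hub at (239,240), the mark at (82,264) and the pointer tip near (350,52). In the top view the arm hides most of the disc, so I'll track with the wrist camera.

```bash
cat > d.py <<'E'
from h import *; from b import hsv
from scipy.optimize import least_squares
im=cv2.imread('pics/wrist_1.png')[:,:,::-1].copy(); o=ctrl.get_obs(); c=cam('wrist',o)
h=hsv(im)
m=cv2.inRange(h,(0,0,0),(180,255,70)); m[275:]=0; m[:,:35]=0
n,l,s,_=cv2.connectedComponentsWithStats(m); i=1+np.argmax(s[1:,4])
ct=max(cv2.findContours((l==i).astype(np.uint8),0,cv2.CHAIN_APPROX_NONE)[0],key=len)[:,0]
ct=ct[(ct[:,1]<270)&(ct[:,1]>3)]
P=np.array([back(c,p,68)[:2] for p in ct]); P=P[abs(np.hypot(*(P-[555,-70]).T)-160)<12]
r=least_squares(lambda q:np.hypot(*(P-q[:2]).T)-160,[555,-70],loss='soft_l1',f_scale=1.); hub=r.x
print('hub',hub.round(1),len(P),'rms',np.sqrt((r.fun**2).mean()).round(2))
knob=back(c,(323.5,249.5),146)[:2]; k=knob-hub; print('knob',knob.round(1),'r',np.hypot(*k).round(1),'ang',np.degrees(np.arctan2(k[1],k[0])).round(1))
ax=back(c,(239,241.5),107)[:2]; print('axis by shaft top (z~107?)',ax.round(1))
def ang(uv,z): p=back(c,uv,z)[:2]-hub; return np.hypot(*p).round(1),np.degrees(np.arctan2(p[1],p[0])).round(1)
print('pointer tip',ang((348,53),87),'mark',ang((82.3,264.1),68.5))
for nm,lo,hi in (('blue',(105,120,80),(125,255,255)),('green',(55,80,60),(85,255,255))):
    mm=cv2.inRange(h,lo,hi); mm[350:]=0; n,l,s,cc=cv2.connectedComponentsWithStats(mm); i=1+np.argmax(s[1:,4])
    box=cv2.minAreaRect(np.argwhere(l==i)[:,::-1].astype(np.float32)); print(nm,ang(box[0],71),np.round(box[0]))
E
python3 d.py
```

```text
hub [552.4 -74. ] 694 rms 2.65
knob [ 565.1 -133.5] r 60.8 ang -77.9
axis by shaft top (z~107?) [557.1 -75.2]
pointer tip (np.float64(148.2), np.float64(-30.6)) mark (np.float64(136.8), np.float64(101.7))
blue (np.float64(95.0), np.float64(-16.0)) [276. 110.]
green (np.float64(90.9), np.float64(-136.5)) [326. 309.]
```

```bash
python3 -m jog '[[-0.08,0.125,0.58,0,0,0,0.6],[0,0,0.58,0,0,0,0.6],[0,0,0.58,0,0,0,0.55],[0,0,0.58,0,0,0,0.5],[0,0,0.58,0,0,0,0.45],[0,0,0,0,0,0,0.4],[0,0,0,0,0,0,0.3],[0,0,0,0,0,0,0.2],[0,0,0,0,0,0,0.2],[0,0,0,0,0,0,0.2],[0,0,0,0,0,0,0.2],[0,0,0,0,0,0,0.2]]'
python3 c.py 2
```

```text
t: 4.1
ee_pos: [558.0, -131.0, 103.6]
orientation: [-3.132, 0.006, 0.015]
ft_force: [0.3, 30.4, -12.4]
width: 29.5
grasp_force: 29.9
wrist red 6480 [315.39 354.69] [275 281  85 120] [ 563.1 -130.8] [ 522.  -129.3]
wrist red 830 [627.73 462.78] [612 444  28  36] [ 518.1 -242.9] [ 453.9 -299.1]
wrist red 359 [383.24 459.62] [376 444  14  36] [ 519.3 -154.9] [ 455.6 -165.9]
wrist yel 735 [403.12 426.07] [392 383  19  82] [ 463.3 -179.2] [ 484.8 -173.7]
wrist yel 603 [235.28 428.34] [229 384  18  81] [461.1 -82.2] [482.9 -88.3]
top red 41 [348.39 163.93] [344 159   9  11] [ 699.6 -163.5] [ 718.6 -168.1]
top red 9 [122.22 213.11] [119 211   7   5] [571.9 399.7] [585.6 418.6]
top yel 2369 [477.23 117.45] [455  90  46  55] [ 855.4 -522.3] [ 846.  -515.1]
top yel 80 [261.09 235.55] [254 232  15   8] [529.2  61.5] [524.9  59.8]
4.1 [ 558.02971742 -131.00338377  103.57047304] [-3.13150335  0.00599616  0.01481445] wristcam [ 643. -134.  265.] [  0.34826188  30.41245804 -12.38342635]
```

View pics/wrist_2.png

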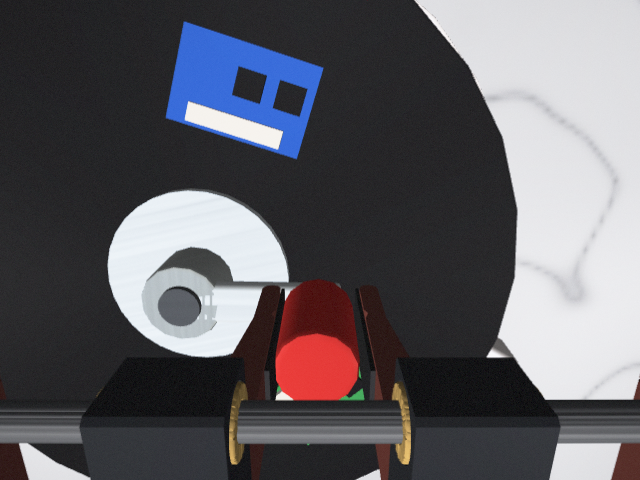

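The wrist view shows the knob, top near (317,365), held between the pads, with the hub at (180,305). The arm is clear of the boards. The side force is 30 N in y, so I'll unload it.

```bash
python3 -c "
from h import *
o=ctrl.get_obs();print({k:np.round(v,3) for k,v in o.items()}); c=cam('wrist',o); p=back(c,(317,367),146);print(p,back(c,(180,306),107))"
python3 -m jog '[[0,-0.035,0,0,0,0,0.2],[0,0,0,0,0,0,0.2]]'
python3 -c "
from h import *
o=ctrl.get_obs();print({k:np.round(v,3) for k,v in o.items()})"
```

```text
{'t': np.float64(4.2), 'qpos': array([-0.255,  0.515,  1.813,  0.01 ,  0.826,  1.313]), 'qvel': array([ 0.002, -0.002, -0.   , -0.   ,  0.   ,  0.002]), 'joint_torque': array([-1.6904e+01, -6.1748e+01, -2.9294e+01, -6.2380e+00, -1.9750e+00,
       -2.5000e-02]), 'ee_pos': array([ 558.012, -131.02 ,  103.578]), 'orientation': array([-3.132,  0.006,  0.015]), 'ft_force': array([  0.592,  30.697, -12.423]), 'moment': array([ 4.973, -0.257, -0.07 ]), 'grasp_force': np.float64(29.924), 'width': np.float64(29.749)}
[ 558.36410038 -131.27990679  146.        ] [560.2972766  -73.27741515 107.        ]
t: 4.4
ee_pos: [558.3, -130.8, 103.7]
orientation: [-3.134, 0.005, 0.014]
ft_force: [0.8, 24.4, -13.4]
width: 29.2
grasp_force: 29.9
{'t': np.float64(4.4), 'qpos': array([-0.254,  0.515,  1.813,  0.008,  0.824,  1.315]), 'qvel': array([-0.002,  0.   , -0.   ,  0.005,  0.003, -0.002]), 'joint_torque': array([-1.3131e+01, -6.1926e+01, -2.8563e+01, -4.8620e+00, -1.5510e+00,
       -1.0000e-03]), 'ee_pos': array([ 558.298, -130.829,  103.669]), 'orientation': array([-3.134,  0.005,  0.014]), 'ft_force': array([  0.765,  24.378, -13.369]), 'moment': array([ 3.843, -0.148, -0.03 ]), 'grasp_force': np.float64(29.923), 'width': np.float64(29.2)}
```

```bash
python3 -m jog '[[0,-0.1,0.06,0,0,0,0.2],[0,0,0,0,0,0,0.2],[0,0,0,0,0,0,0.2]]'
python3 c.py 3; python3 -c "
from h import *
o=ctrl.get_obs();c=cam('wrist',o);print({k:np.round(v,3) for k,v in o.items() if k in('ee_pos','ft_force','qvel','moment')})"
```

```text
t: 4.7
ee_pos: [560.9, -130.4, 103.5]
orientation: [-3.139, 0.004, 0.005]
ft_force: [-0.3, 8.8, -2.7]
width: 30.1
grasp_force: 30.0
wrist red 6558 [316.74 354.7 ] [276 282  86 119] [ 565.7 -130.3] [ 525.2 -129.6]
wrist red 832 [627.76 462.8 ] [612 444  28  36] [ 520.3 -242.6] [ 456.6 -299.4]
wrist red 356 [383.15 459.7 ] [376 444  14  36] [ 522. -154.] [ 459.1 -165.5]
wrist yel 736 [403.07 426.01] [392 383  19  82] [ 466.8 -179. ] [ 488.  -173.3]
wrist yel 608 [235.39 428.04] [229 384  19  81] [465.3 -82.3] [486.7 -88.2]
top red 41 [348.39 163.93] [344 159   9  11] [ 699.6 -163.5] [ 718.6 -168.1]
top red 9 [123.33 212.11] [120 209   7   7] [574.5 397.1] [588.2 415.9]
top yel 2371 [477.25 117.41] [455  90  46  55] [ 855.5 -522.3] [ 846.1 -515.2]
top yel 79 [260.96 235.87] [254 232  15   8] [528.4  61.9] [524.   60.1]
4.7 [ 560.92866094 -130.43247976  103.53858285] [-3.13921383  0.00357714  0.00454908] wristcam [ 645. -132.  265.] [-0.26800939  8.82720529 -2.66752345]
{'qvel': array([-0.   ,  0.003, -0.001,  0.   ,  0.001, -0.001]), 'ee_pos': array([ 560.886, -130.442,  103.562]), 'ft_force': array([-0.092,  8.576, -3.714]), 'moment': array([ 1.424,  0.084, -0.004])}
```

```bash
cat > trk.py <<'E'
from h import *; from b import hsv
HUB=np.array([555.5,-71.]); PSI=-30.8
TH=np.arange(0,360,.5); RR=np.arange(64,156,2.)
def expected():
    E=np.zeros((len(RR),len(TH)),int)  # 1 yellow 2 green 3 blue, relative to mark
    a=np.radians(TH)[None]; r=RR[:,None]
    for lab,c0,r0,hr,ht in ((1,0,137,20,6),(2,120,92,20,30),(3,-120,92,20,30)):
        d=a-np.radians(c0); E[(abs(r*np.cos(d)-r0)<hr)&(abs(r*np.sin(d))<ht)]=lab
    return E
EX=expected(); EN=(EX>0).sum()
def angle(im,c,vmax=345):
    """world angle of mark (deg), score"""
    h=hsv(im); L=np.zeros(im.shape[:2],int)
    for lab,lo,hi in ((1,(20,120,110),(32,255,255)),(2,(55,80,60),(85,255,255)),(3,(105,120,80),(125,255,255))): L[cv2.inRange(h,lo,hi)>0]=lab
    white=cv2.inRange(h,(0,0,0),(180,255,45))>0
    M=np.full(EX.shape,-1)
    a=np.radians(TH)
    for i,r in enumerate(RR):
        z=68.5 if r>120 else 71
        for j in range(len(TH)):
            u,v=proj(c,(HUB[0]+r*np.cos(a[j]),HUB[1]+r*np.sin(a[j]),z)); u=int(round(u));v=int(round(v))
            if 0<=u<640 and 0<=v<vmax and not (r>116 and abs((TH[j]-(PSI-90)+180)%360-180)<16): M[i,j]=L[v,u]
    f=lambda X:np.fft.fft(X.astype(float),axis=1)
    S=0
    for lab in (1,2,3):
        S=S+np.fft.ifft((f(M==lab)*(1 if lab>1 else 2))*np.conj(f(EX==lab)),axis=1).real.sum(0)
        S=S-.4*np.fft.ifft(f((M>=0)&(M!=lab))*np.conj(f(EX==lab)),axis=1).real.sum(0)-.4*np.fft.ifft(f(M==lab)*np.conj(f(EX!=lab)),axis=1).real.sum(0)
    k=int(np.argmax(S)); y0,y1,y2=S[k-1],S[k],S[(k+1)%len(S)]
    d=.5*(y0-y2)/(y0-2*y1+y2)
    return (TH[k]+d*.5)%360, y1, int((M>0).sum())
def look(n='wrist'):
    o=ctrl.get_obs(); c=cam(n,o); im=optics.get_image(n); return o,angle(im,c,345 if n=='wrist' else 480),im
def rows(ph,incs,op=0.2,corr=(0,0)):
    p=60*np.array([np.cos(np.radians(ph)),np.sin(np.radians(ph))])/40; q=p-np.array(corr)/40; out=[]
    q=np.round(q,2)
    for i in incs:
        ph+=i; t=1.5*np.array([np.cos(np.radians(ph)),np.sin(np.radians(ph))]); d=np.round(t-q,2); q=q+d
        out.append(f"[{d[0]:g},{-d[1]:g},0,0,0,0,{op}]")
    print('['+','.join(out)+']','end phase',ph)
E
python3 - <<'E'
from trk import *
o,a,im=look(); print('wrist',a); 
im1=cv2.imread('pics/wrist_1.png')[:,:,::-1].copy()
m,V,f=cam('wrist',dict(o,ee_pos=[568.255,-127.51,222.84],orientation=[-3.14095520e+00,-6.38772339e-03,-2.33452160e-03])); print('w1',angle(im1,(m,V,f)))
o,a,im=look('top'); print('top',a); print('top0',angle(cv2.imread('pics/top0.png')[:,:,::-1].copy(),cam('top'),480))
print(ctrl.get_obs()['t'],ctrl.get_obs()['ft_force'])
rows(-84,[4,8,12,16]+[20]*16,corr=(0,2))
E
```

```text
wrist (np.float64(103.27525252525253), np.float64(785.8), 1103)
w1 (np.float64(102.71389891696751), np.float64(1760.0), 2370)
top (np.float64(101.55555555555556), np.float64(-840.4000000000001), 196)
top0 (np.float64(102.36564625850339), np.float64(1515.7999999999997), 2367)
4.9 [-0.20641384  8.34535337 -2.7374813 ]
[[0.1,-0.06,0,0,0,0,0.2],[0.2,-0.05,0,0,0,0,0.2],[0.29,-0.13,0,0,0,0,0.2],[0.33,-0.26,0,0,0,0,0.2],[0.29,-0.43,0,0,0,0,0.2],[0.13,-0.51,0,0,0,0,0.2],[-0.06,-0.51,0,0,0,0,0.2],[-0.23,-0.47,0,0,0,0,0.2],[-0.37,-0.36,0,0,0,0,0.2],[-0.48,-0.22,0,0,0,0,0.2],[-0.52,-0.03,0,0,0,0,0.2],[-0.5,0.14,0,0,0,0,0.2],[-0.42,0.31,0,0,0,0,0.2],[-0.29,0.43,0,0,0,0,0.2],[-0.13,0.51,0,0,0,0,0.2],[0.06,0.51,0,0,0,0,0.2],[0.23,0.47,0,0,0,0,0.2],[0.37,0.36,0,0,0,0,0.2],[0.48,0.22,0,0,0,0,0.2],[0.52,0.03,0,0,0,0,0.2]] end phase 276
```

```bash
python3 -m jog '[[0.1,-0.06,0,0,0,0,0.2],[0.2,-0.05,0,0,0,0,0.2],[0.29,-0.13,0,0,0,0,0.2],[0.33,-0.26,0,0,0,0,0.2],[0.29,-0.43,0,0,0,0,0.2],[0.13,-0.51,0,0,0,0,0.2],[-0.06,-0.51,0,0,0,0,0.2],[-0.23,-0.47,0,0,0,0,0.2]]'
cat > st.py <<'E'
from trk import *
o=ctrl.get_obs(); d=np.array(o['ee_pos'])[:2]-HUB; print('t',o['t'],'F',np.round(o['ft_force'],1),'z',round(o['ee_pos'][2],1),'r',np.hypot(*d).round(1),'ph',np.degrees(np.arctan2(d[1],d[0])).round(1),'ee',np.round(o['ee_pos'],1),'rv',np.round(o['orientation'],3),'w',round(o['width'],1))
E
python3 st.py
```

```text
t: 5.7
ee_pos: [607.0, -34.1, 104.0]
orientation: [3.141, -0.002, 0.006]
ft_force: [0.5, -1.3, -8.6]
width: 29.5
grasp_force: 30.0
t 5.7 F [ 0.5 -1.3 -8.6] z 104.0 r 63.4 ph 35.6 ee [607.  -34.1 104. ] rv [ 3.141e+00 -2.000e-03  6.000e-03] w 29.5
```

```bash
python3 -m jog '[[-0.37,-0.36,0,0,0,0,0.2],[-0.48,-0.22,0,0,0,0,0.2],[-0.52,-0.03,0,0,0,0,0.2],[-0.5,0.14,0,0,0,0,0.2],[-0.42,0.31,0,0,0,0,0.2],[-0.29,0.43,0,0,0,0,0.2]]' >/dev/null; python3 st.py
python3 -m jog '[[-0.13,0.51,0,0,0,0,0.2],[0.06,0.51,0,0,0,0,0.2],[0.23,0.47,0,0,0,0,0.2],[0.37,0.36,0,0,0,0,0.2],[0.48,0.22,0,0,0,0,0.2],[0.52,0.03,0,0,0,0,0.2]]' >/dev/null; python3 st.py
python3 -c "
from trk import *
o,a,im=look();print(o['t'],a);rows(276,[20]*20)"
```

```text
t 6.3 F [ 18.3  -7.7 -23.8] z 104.2 r 57.3 ph 154.7 ee [503.6 -46.5 104.2] rv [ 3.14  -0.     0.009] w 29.9
t 6.9 F [-1.1  5.9 -5.4] z 103.9 r 59.6 ph -83.0 ee [ 562.7 -130.2  103.9] rv [-3.141e+00  4.000e-03  2.000e-03] w 29.6
6.9 (np.float64(202.994019138756), np.float64(1175.1999999999998), 1721)
[[0.5,-0.14,0,0,0,0,0.2],[0.42,-0.31,0,0,0,0,0.2],[0.29,-0.43,0,0,0,0,0.2],[0.13,-0.51,0,0,0,0,0.2],[-0.06,-0.51,0,0,0,0,0.2],[-0.23,-0.47,0,0,0,0,0.2],[-0.37,-0.36,0,0,0,0,0.2],[-0.48,-0.22,0,0,0,0,0.2],[-0.52,-0.03,0,0,0,0,0.2],[-0.5,0.14,0,0,0,0,0.2],[-0.42,0.31,0,0,0,0,0.2],[-0.29,0.43,0,0,0,0,0.2],[-0.13,0.51,0,0,0,0,0.2],[0.06,0.51,0,0,0,0,0.2],[0.23,0.47,0,0,0,0,0.2],[0.37,0.36,0,0,0,0,0.2],[0.48,0.22,0,0,0,0,0.2],[0.52,0.03,0,0,0,0,0.2],[0.5,-0.14,0,0,0,0,0.2],[0.42,-0.31,0,0,0,0,0.2]] end phase 676
```

```bash
cat > sim.py <<'E'
import numpy as np
from scipy.optimize import least_squares
def sim(incs,F,I,w=0.,th=0.,b=.008,k=.04,dt=.005,trace=False):
    """incs: list of (duration, degrees); returns theta(deg),w(rad/s) at end of each"""
    out=[]; tr=[]
    for D,d in incs:
        om=np.radians(d)/D
        for _ in range(int(round(D/dt))):
            T=k*(om-w)-b*w
            if w<=1e-9 and T<=F: w=0.
            else: w=max(0.,w+dt*(T-F)/I)
            th+=w*dt; tr.append(w)
        out.append((np.degrees(th),w))
    return (out,np.array(tr)) if trace else out
R=lambda *a:[(.1,x) for x in a]
H=[(.05,0)]
SEG=[R(4,8,12,16,*[20]*16)]   # segments between successive images (image hold = H at start of next segment)
E
python3 - <<'E'
from sim import *
for I in (.045,.056,.07):
  for F in (.02,.04,.06,.08,.1):
    o=sim(SEG[0],F,I); n=sim(H+R(*[20]*20),F,I,w=o[-1][1]); print(I,F,np.round(o[-1],2),'next',np.round(n[-1],2), 'ss crank',2.09+(F+.008*2.09)/.04)
E
```

```text
0.045 0.02 [139.41   2.11] next [267.31   2.43] ss crank 3.008
0.045 0.04 [112.56   1.75] next [220.85   2.02] ss crank 3.508
0.045 0.06 [86.97  1.39] next [174.57   1.61] ss crank 4.008
0.045 0.08 [63.02  1.03] next [128.51   1.2 ] ss crank 4.508
0.045 0.1 [40.7   0.68] next [82.72  0.79] ss crank 5.008
0.056 0.02 [122.96   1.94] next [255.56   2.38] ss crank 3.008
0.056 0.04 [99.14  1.6 ] next [210.96   1.97] ss crank 3.508
0.056 0.06 [76.48  1.27] next [166.6    1.57] ss crank 4.008
0.056 0.08 [55.33  0.94] next [122.55   1.17] ss crank 4.508
0.056 0.1 [35.69  0.62] next [78.86  0.77] ss crank 5.008
0.07 0.02 [106.62   1.75] next [239.71   2.29] ss crank 3.008
0.07 0.04 [85.85  1.44] next [197.69   1.9 ] ss crank 3.508
0.07 0.06 [66.14  1.14] next [155.96   1.51] ss crank 4.008
0.07 0.08 [47.79  0.84] next [114.63   1.12] ss crank 4.508
0.07 0.1 [30.79  0.56] next [73.74  0.73] ss crank 5.008
```

```bash
python3 -m jog '[[0.55,-0.14,0,0,0,0,0.2],[0.42,-0.31,0,0,0,0,0.2],[0.29,-0.43,0,0,0,0,0.2],[0.13,-0.51,0,0,0,0,0.2],[-0.06,-0.51,0,0,0,0,0.2],[-0.23,-0.47,0,0,0,0,0.2],[-0.37,-0.36,0,0,0,0,0.2],[-0.48,-0.22,0,0,0,0,0.2],[-0.52,-0.03,0,0,0,0,0.2],[-0.5,0.14,0,0,0,0,0.2]]' >/dev/null; python3 st.py
python3 -m jog '[[-0.42,0.31,0,0,0,0,0.2],[-0.29,0.43,0,0,0,0,0.2],[-0.13,0.51,0,0,0,0,0.2],[0.06,0.51,0,0,0,0,0.2],[0.23,0.47,0,0,0,0,0.2],[0.37,0.36,0,0,0,0,0.2],[0.48,0.22,0,0,0,0,0.2],[0.52,0.03,0,0,0,0,0.2],[0.5,-0.14,0,0,0,0,0.2],[0.42,-0.31,0,0,0,0,0.2]]' >/dev/null; sed -i 's/HUB=.*; PSI/HUB=np.array([557.5,-70.7]); PSI/' trk.py; python3 st.py
python3 - <<'E'
from trk import *; from sim import *
o,a,im=look(); cv2.imwrite('pics/w5.png',im[:,:,::-1]); print(o['t'],a)
S=SEG+[H+R(*[20]*20)]; d=[100.4,(a[0]-203)%360]
for I in (.045,.05,.056,.063,.07):
    def f(p):
        w=0;e=[]
        for s,m in zip(S,d): r=sim(s,p[0],I,w=w); w=r[-1][1]; e.append(r[-1][0]-m); f.w=w
        return e
    q=least_squares(f,[.04],diff_step=.05); print(I,q.x.round(4),np.round(q.fun,1),f.w)
E
```

```text
t 7.95 F [ 11.2 -20.5 -17.9] z 104.0 r 59.7 ph 113.8 ee [531.4 -16.4 104. ] rv [3.139e+00 2.000e-03 3.000e-03] w 29.6
t 8.95 F [-1.1 -0.3 -6.6] z 104.1 r 60.7 ph -42.9 ee [ 601.9 -112.   104.1] rv [ 3.141e+00 -3.000e-03  0.000e+00] w 29.5
8.95 (np.float64(43.263513513513516), np.float64(949.3999999999999), 966)
0.045 [0.049] [ 0.5 -0.3] 1.7861569918382711
0.05 [0.0466] [-2.4  1.3] 1.8197576697978681
0.056 [0.0436] [-5.4  2.8] 1.8571070726543795
0.063 [0.04] [-8.3  4.1] 1.8968184290152807
0.07 [0.0363] [-10.8   5.2] 1.9327253627436443
```

Run:
```python
from trk import *
rows(316,[24]*5+[22]*15,corr=(1,-1))
```

```text
[[0.36,-0.51,0,0,0,0,0.2],[0.09,-0.61,0,0,0,0,0.2],[-0.18,-0.6,0,0,0,0,0.2],[-0.4,-0.48,0,0,0,0,0.2],[-0.56,-0.28,0,0,0,0,0.2],[-0.57,-0.03,0,0,0,0,0.2],[-0.54,0.19,0,0,0,0,0.2],[-0.43,0.38,0,0,0,0,0.2],[-0.26,0.51,0,0,0,0,0.2],[-0.05,0.57,0,0,0,0,0.2],[0.17,0.54,0,0,0,0,0.2],[0.36,0.45,0,0,0,0,0.2],[0.5,0.28,0,0,0,0,0.2],[0.56,0.07,0,0,0,0,0.2],[0.56,-0.15,0,0,0,0,0.2],[0.45,-0.35,0,0,0,0,0.2],[0.3,-0.49,0,0,0,0,0.2],[0.09,-0.56,0,0,0,0,0.2],[-0.13,-0.56,0,0,0,0,0.2],[-0.33,-0.47,0,0,0,0,0.2]] end phase 766
```

```bash
python3 -m jog '[[0.36,-0.51,0,0,0,0,0.2],[0.09,-0.61,0,0,0,0,0.2],[-0.18,-0.6,0,0,0,0,0.2],[-0.4,-0.48,0,0,0,0,0.2],[-0.56,-0.28,0,0,0,0,0.2],[-0.57,-0.03,0,0,0,0,0.2],[-0.54,0.19,0,0,0,0,0.2],[-0.43,0.38,0,0,0,0,0.2],[-0.26,0.51,0,0,0,0,0.2],[-0.05,0.57,0,0,0,0,0.2]]' >/dev/null; python3 st.py
python3 -m jog '[[0.17,0.54,0,0,0,0,0.2],[0.36,0.45,0,0,0,0,0.2],[0.5,0.28,0,0,0,0,0.2],[0.56,0.07,0,0,0,0,0.2],[0.56,-0.15,0,0,0,0,0.2],[0.45,-0.35,0,0,0,0,0.2],[0.3,-0.49,0,0,0,0,0.2],[0.09,-0.56,0,0,0,0,0.2],[-0.13,-0.56,0,0,0,0,0.2],[-0.33,-0.47,0,0,0,0,0.2]]' >/dev/null;  python3 st.py
cat > fit.py <<'E'
from trk import *; from sim import *
import json,sys
def fit(S,A):
    """A: mark angles at images, A[0] before start"""
    d=[(y-x)%360 for x,y in zip(A,A[1:])]
    def f(p,full=False):
        w=0;e=[]
        for s,m in zip(S,d): r=sim(s,p[0],p[1],w=w); w=r[-1][1]; e.append(r[-1][0]-m)
        return (e,w) if full else np.r_[np.array(e),(p[1]-.052)/.004]
    q=least_squares(f,[.045,.05],diff_step=.03,x_scale=[.01,.01]); e,w=f(q.x,True)
    print('delta',np.round(d,1),'F,I',q.x.round(4),'res',np.round(e,1),'w',round(w,3),'rpm',round(w*9.549,2)); return q.x,w
E
python3 - <<'E'
from fit import *
o,a,im=look(); cv2.imwrite('pics/w6.png',im[:,:,::-1]); print(o['t'],a)
S=SEG+[H+R(*[20]*20),H+R(*[24]*5,*[22]*15)]; p,w=fit(S,[102.6,203,43.26,a[0]])
o1,t=sim(H+R(*[22]*20),*p,w=w,trace=True); print(t.min()*9.549,t.max()*9.549)
rows(766-720,[22]*20)
E
```

```text
t 10.0 F [ 13.1   3.6 -19.2] z 104.2 r 58.6 ph -174.1 ee [499.2 -76.7 104.2] rv [-3.141e+00  0.000e+00 -3.000e-03] w 29.4
t 11.0 F [-4.  -6.2 -4.6] z 103.9 r 61.7 ph 46.1 ee [600.2 -26.3 103.9] rv [ 3.141e+00 -0.000e+00 -1.000e-03] w 29.6
11.0 (np.float64(292.96290322580643), np.float64(741.0), 1049)
delta [100.4 200.3 249.7] F,I [0.0443 0.0522] res [-2.2  4.5 -3.1] w 2.224 rpm 21.24
19.884606010118564 21.443767685012688
[[-0.48,-0.31,0,0,0,0,0.2],[-0.56,-0.11,0,0,0,0,0.2],[-0.56,0.11,0,0,0,0,0.2],[-0.48,0.31,0,0,0,0,0.2],[-0.33,0.47,0,0,0,0,0.2],[-0.13,0.56,0,0,0,0,0.2],[0.09,0.56,0,0,0,0,0.2],[0.3,0.49,0,0,0,0,0.2],[0.45,0.35,0,0,0,0,0.2],[0.56,0.15,0,0,0,0,0.2],[0.56,-0.07,0,0,0,0,0.2],[0.5,-0.28,0,0,0,0,0.2],[0.36,-0.45,0,0,0,0,0.2],[0.17,-0.54,0,0,0,0,0.2],[-0.05,-0.57,0,0,0,0,0.2],[-0.26,-0.51,0,0,0,0,0.2],[-0.43,-0.38,0,0,0,0,0.2],[-0.54,-0.19,0,0,0,0,0.2],[-0.57,0.03,0,0,0,0,0.2],[-0.52,0.25,0,0,0,0,0.2]] end phase 486
```

Run:
```python
from trk import *
rows(46,[21]*20)
```

```text
[[-0.45,-0.3,0,0,0,0,0.2],[-0.54,-0.12,0,0,0,0,0.2],[-0.54,0.08,0,0,0,0,0.2],[-0.47,0.27,0,0,0,0,0.2],[-0.35,0.42,0,0,0,0,0.2],[-0.18,0.52,0,0,0,0,0.2],[0.03,0.55,0,0,0,0,0.2],[0.22,0.5,0,0,0,0,0.2],[0.38,0.39,0,0,0,0,0.2],[0.5,0.23,0,0,0,0,0.2],[0.54,0.03,0,0,0,0,0.2],[0.52,-0.17,0,0,0,0,0.2],[0.43,-0.34,0,0,0,0,0.2],[0.28,-0.47,0,0,0,0,0.2],[0.09,-0.54,0,0,0,0,0.2],[-0.11,-0.53,0,0,0,0,0.2],[-0.29,-0.46,0,0,0,0,0.2],[-0.44,-0.33,0,0,0,0,0.2],[-0.53,-0.14,0,0,0,0,0.2],[-0.54,0.05,0,0,0,0,0.2]] end phase 466
```

```bash
python3 -m jog '[[-0.45,-0.3,0,0,0,0,0.2],[-0.54,-0.12,0,0,0,0,0.2],[-0.54,0.08,0,0,0,0,0.2],[-0.47,0.27,0,0,0,0,0.2],[-0.35,0.42,0,0,0,0,0.2],[-0.18,0.52,0,0,0,0,0.2],[0.03,0.55,0,0,0,0,0.2],[0.22,0.5,0,0,0,0,0.2],[0.38,0.39,0,0,0,0,0.2],[0.5,0.23,0,0,0,0,0.2],[0.54,0.03,0,0,0,0,0.2],[0.52,-0.17,0,0,0,0,0.2],[0.43,-0.34,0,0,0,0,0.2],[0.28,-0.47,0,0,0,0,0.2],[0.09,-0.54,0,0,0,0,0.2],[-0.11,-0.53,0,0,0,0,0.2],[-0.29,-0.46,0,0,0,0,0.2],[-0.44,-0.33,0,0,0,0,0.2],[-0.53,-0.14,0,0,0,0,0.2],[-0.54,0.05,0,0,0,0,0.2]]' >/dev/null;  python3 st.py
python3 - <<'E'
from fit import *
o,a,im=look(); cv2.imwrite('pics/w7.png',im[:,:,::-1]); print(o['t'],a)
S=SEG+[H+R(*[20]*20),H+R(*[24]*5,*[22]*15),H+R(*[21]*20)]; p,w=fit(S,[102.6,203,43.26,292.96,a[0]])
o1,t=sim(H+R(*[21]*20),*p,w=w,trace=True); print(t.min()*9.549,t.max()*9.549)
rows(106,[21]*20)
E
```

```text
t 13.05 F [  5.2 -19.6 -15.1] z 104.1 r 60.5 ph 105.6 ee [541.3 -12.4 104.1] rv [3.14e+00 2.00e-03 0.00e+00] w 29.7
13.05 (np.float64(184.85069444444446), np.float64(1270.2), 1841)
delta [100.4 200.3 249.7 251.9] F,I [0.0432 0.0544] res [-3.3  5.  -1.5 -1.5] w 2.145 rpm 20.49
19.22849822092428 20.35823686590456
[[-0.49,0.24,0,0,0,0,0.2],[-0.37,0.41,0,0,0,0,0.2],[-0.2,0.5,0,0,0,0,0.2],[-0.01,0.55,0,0,0,0,0.2],[0.19,0.51,0,0,0,0,0.2],[0.37,0.41,0,0,0,0,0.2],[0.48,0.25,0,0,0,0,0.2],[0.54,0.07,0,0,0,0,0.2],[0.53,-0.14,0,0,0,0,0.2],[0.45,-0.32,0,0,0,0,0.2],[0.3,-0.45,0,0,0,0,0.2],[0.12,-0.54,0,0,0,0,0.2],[-0.08,-0.54,0,0,0,0,0.2],[-0.27,-0.47,0,0,0,0,0.2],[-0.42,-0.35,0,0,0,0,0.2],[-0.52,-0.18,0,0,0,0,0.2],[-0.55,0.03,0,0,0,0,0.2],[-0.5,0.22,0,0,0,0,0.2],[-0.39,0.38,0,0,0,0,0.2],[-0.23,0.5,0,0,0,0,0.2]] end phase 526
```

```bash
python3 -m jog '[[-0.49,0.24,0,0,0,0,0.2],[-0.37,0.41,0,0,0,0,0.2],[-0.2,0.5,0,0,0,0,0.2],[-0.01,0.55,0,0,0,0,0.2],[0.19,0.51,0,0,0,0,0.2],[0.37,0.41,0,0,0,0,0.2],[0.48,0.25,0,0,0,0,0.2],[0.54,0.07,0,0,0,0,0.2],[0.53,-0.14,0,0,0,0,0.2],[0.45,-0.32,0,0,0,0,0.2],[0.3,-0.45,0,0,0,0,0.2],[0.12,-0.54,0,0,0,0,0.2],[-0.08,-0.54,0,0,0,0,0.2],[-0.27,-0.47,0,0,0,0,0.2],[-0.42,-0.35,0,0,0,0,0.2],[-0.52,-0.18,0,0,0,0,0.2],[-0.55,0.03,0,0,0,0,0.2],[-0.5,0.22,0,0,0,0,0.2],[-0.39,0.38,0,0,0,0,0.2],[-0.23,0.5,0,0,0,0,0.2]]' >/dev/null; python3 st.py
python3 -c "
from trk import *
rows(166,[21]*20);rows(226,[21]*20);rows(286,[21]*20)"
```

```text
t 15.1 F [ 15.1  -3.3 -19.8] z 104.3 r 58.8 ph 165.3 ee [500.6 -55.8 104.3] rv [3.141e+00 1.000e-03 6.000e-03] w 29.5
[[-0.03,0.54,0,0,0,0,0.2],[0.17,0.52,0,0,0,0,0.2],[0.34,0.43,0,0,0,0,0.2],[0.47,0.28,0,0,0,0,0.2],[0.54,0.09,0,0,0,0,0.2],[0.53,-0.11,0,0,0,0,0.2],[0.46,-0.29,0,0,0,0,0.2],[0.33,-0.44,0,0,0,0,0.2],[0.14,-0.53,0,0,0,0,0.2],[-0.05,-0.54,0,0,0,0,0.2],[-0.24,-0.49,0,0,0,0,0.2],[-0.41,-0.37,0,0,0,0,0.2],[-0.5,-0.2,0,0,0,0,0.2],[-0.55,-0.01,0,0,0,0,0.2],[-0.51,0.19,0,0,0,0,0.2],[-0.41,0.37,0,0,0,0,0.2],[-0.25,0.48,0,0,0,0,0.2],[-0.07,0.54,0,0,0,0,0.2],[0.14,0.53,0,0,0,0,0.2],[0.32,0.45,0,0,0,0,0.2]] end phase 586
[[0.45,0.3,0,0,0,0,0.2],[0.54,0.12,0,0,0,0,0.2],[0.54,-0.08,0,0,0,0,0.2],[0.47,-0.27,0,0,0,0,0.2],[0.35,-0.42,0,0,0,0,0.2],[0.18,-0.52,0,0,0,0,0.2],[-0.03,-0.55,0,0,0,0,0.2],[-0.22,-0.5,0,0,0,0,0.2],[-0.38,-0.39,0,0,0,0,0.2],[-0.5,-0.23,0,0,0,0,0.2],[-0.54,-0.03,0,0,0,0,0.2],[-0.52,0.17,0,0,0,0,0.2],[-0.43,0.34,0,0,0,0,0.2],[-0.28,0.47,0,0,0,0,0.2],[-0.09,0.54,0,0,0,0,0.2],[0.11,0.53,0,0,0,0,0.2],[0.29,0.46,0,0,0,0,0.2],[0.44,0.33,0,0,0,0,0.2],[0.53,0.14,0,0,0,0,0.2],[0.54,-0.05,0,0,0,0,0.2]] end phase 646
[[0.49,-0.24,0,0,0,0,0.2],[0.37,-0.41,0,0,0,0,0.2],[0.2,-0.5,0,0,0,0,0.2],[0.01,-0.55,0,0,0,0,0.2],[-0.19,-0.51,0,0,0,0,0.2],[-0.37,-0.41,0,0,0,0,0.2],[-0.48,-0.25,0,0,0,0,0.2],[-0.54,-0.07,0,0,0,0,0.2],[-0.53,0.14,0,0,0,0,0.2],[-0.45,0.32,0,0,0,0,0.2],[-0.3,0.45,0,0,0,0,0.2],[-0.12,0.54,0,0,0,0,0.2],[0.08,0.54,0,0,0,0,0.2],[0.27,0.47,0,0,0,0,0.2],[0.42,0.35,0,0,0,0,0.2],[0.52,0.18,0,0,0,0,0.2],[0.55,-0.03,0,0,0,0,0.2],[0.5,-0.22,0,0,0,0,0.2],[0.39,-0.38,0,0,0,0,0.2],[0.23,-0.5,0,0,0,0,0.2]] end phase 706
```

```bash
python3 -m jog '[[-0.03,0.54,0,0,0,0,0.2],[0.17,0.52,0,0,0,0,0.2],[0.34,0.43,0,0,0,0,0.2],[0.47,0.28,0,0,0,0,0.2],[0.54,0.09,0,0,0,0,0.2],[0.53,-0.11,0,0,0,0,0.2],[0.46,-0.29,0,0,0,0,0.2],[0.33,-0.44,0,0,0,0,0.2],[0.14,-0.53,0,0,0,0,0.2],[-0.05,-0.54,0,0,0,0,0.2],[-0.24,-0.49,0,0,0,0,0.2],[-0.41,-0.37,0,0,0,0,0.2],[-0.5,-0.2,0,0,0,0,0.2],[-0.55,-0.01,0,0,0,0,0.2],[-0.51,0.19,0,0,0,0,0.2],[-0.41,0.37,0,0,0,0,0.2],[-0.25,0.48,0,0,0,0,0.2],[-0.07,0.54,0,0,0,0,0.2],[0.14,0.53,0,0,0,0,0.2],[0.32,0.45,0,0,0,0,0.2]]' >/dev/null; python3 st.py
python3 - <<'E'
from fit import *
o,a,im=look(); cv2.imwrite('pics/w8.png',im[:,:,::-1]); print(o['t'],a)
S=SEG+[H+R(*[20]*20),H+R(*[24]*5,*[22]*15),H+R(*[21]*20),H+R(*[21]*40)]; A=[102.6,203,43.26,292.96,184.85,a[0]]
d=[(y-x)%360 for x,y in zip(A,A[1:])]; d[-1]+=360; print(np.round(d,1),'avg rpm last',d[-1]/4.05/6)
def f(p):
    w=0;e=[]
    for s,m in zip(S,d): r=sim(s,p[0],p[1],w=w); w=r[-1][1]; e.append(r[-1][0]-m)
    f.w=w; return e
q=least_squares(f,[.045,.05],diff_step=.03,x_scale=[.01,.01]); f(q.x); print(q.x,q.fun.round(1),f.w*9.549)
E
```

```text
t 17.1 F [ 10.3  11.9 -13.5] z 104.2 r 58.8 ph -134.2 ee [ 516.5 -112.9  104.2] rv [-3.14e+00  3.00e-03 -0.00e+00] w 29.7
17.1 (np.float64(323.1625), np.float64(210.39999999999998), 745)
[100.4 200.3 249.7 251.9 498.3] avg rpm last 20.506687242798353
[0.04204097 0.05705022] [-4.7  5.2 -0.   1.2 -1.9] 20.757988964072577
```

```bash
python3 -m jog '[[0.45,0.3,0,0,0,0,0.2],[0.54,0.12,0,0,0,0,0.2],[0.54,-0.08,0,0,0,0,0.2],[0.47,-0.27,0,0,0,0,0.2],[0.35,-0.42,0,0,0,0,0.2],[0.18,-0.52,0,0,0,0,0.2],[-0.03,-0.55,0,0,0,0,0.2],[-0.22,-0.5,0,0,0,0,0.2],[-0.38,-0.39,0,0,0,0,0.2],[-0.5,-0.23,0,0,0,0,0.2],[-0.54,-0.03,0,0,0,0,0.2],[-0.52,0.17,0,0,0,0,0.2],[-0.43,0.34,0,0,0,0,0.2],[-0.28,0.47,0,0,0,0,0.2],[-0.09,0.54,0,0,0,0,0.2],[0.11,0.53,0,0,0,0,0.2],[0.29,0.46,0,0,0,0,0.2],[0.44,0.33,0,0,0,0,0.2],[0.53,0.14,0,0,0,0,0.2],[0.54,-0.05,0,0,0,0,0.2]]' >/dev/null; python3 st.py
python3 -m jog '[[0.49,-0.24,0,0,0,0,0.2],[0.37,-0.41,0,0,0,0,0.2],[0.2,-0.5,0,0,0,0,0.2],[0.01,-0.55,0,0,0,0,0.2],[-0.19,-0.51,0,0,0,0,0.2],[-0.37,-0.41,0,0,0,0,0.2],[-0.48,-0.25,0,0,0,0,0.2],[-0.54,-0.07,0,0,0,0,0.2],[-0.53,0.14,0,0,0,0,0.2],[-0.45,0.32,0,0,0,0,0.2],[-0.3,0.45,0,0,0,0,0.2],[-0.12,0.54,0,0,0,0,0.2],[0.08,0.54,0,0,0,0,0.2],[0.27,0.47,0,0,0,0,0.2],[0.42,0.35,0,0,0,0,0.2],[0.52,0.18,0,0,0,0,0.2],[0.55,-0.03,0,0,0,0,0.2],[0.5,-0.22,0,0,0,0,0.2],[0.39,-0.38,0,0,0,0,0.2],[0.23,-0.5,0,0,0,0,0.2]]' >/dev/null; python3 st.py
python3 - <<'E'
from fit import *
o,a,im=look(); cv2.imwrite('pics/w9.png',im[:,:,::-1]); print(o['t'],a,'avg rpm',((a[0]-323.16)%360+360)/4.05/6)
F,I=.0427,.0565; w=20.7/9.549
for c in (0,8,12,14,16): r=sim(H+R(*[c]*20),F,I,w=w); print(c,np.round(r[10],2),np.round(r[-1],2))
E
```

```text
t 19.15 F [-2.2  4.7 -7.4] z 104.1 r 59.9 ph -73.4 ee [ 574.6 -128.2  104.1] rv [ 3.141e+00 -3.000e-03 -2.000e-03] w 30.0
t 21.15 F [-5.2  0.1 -4.9] z 104.1 r 61.5 ph -12.0 ee [617.7 -83.5 104.1] rv [-3.141e+00  2.000e-03  1.000e-03] w 29.6
21.15 (np.float64(89.67857142857143), np.float64(777.8), 1100) avg rpm 20.021340388007054
0 [67.82  0.36] [71.67  0.  ]
8 [89.7   1.03] [134.41   0.6 ]
12 [100.64   1.36] [169.13   1.07]
14 [106.11   1.53] [186.49   1.31]
16 [111.58   1.69] [203.84   1.55]
```

Run:
```python
from fit import *
F,I=.0435,.0565; w=20.3/9.549
i=[16]*4+[13]*6+[11]*8
r=sim(H+R(*i),F,I,w=w); print(np.round(r[-1],2),sum(i)); rows(-14,i)
```

```text
[164.61   1.1 ] 230
[[0.04,-0.41,0,0,0,0,0.2],[-0.07,-0.41,0,0,0,0,0.2],[-0.19,-0.38,0,0,0,0,0.2],[-0.28,-0.31,0,0,0,0,0.2],[-0.28,-0.19,0,0,0,0,0.2],[-0.32,-0.12,0,0,0,0,0.2],[-0.33,-0.04,0,0,0,0,0.2],[-0.34,0.03,0,0,0,0,0.2],[-0.32,0.11,0,0,0,0,0.2],[-0.29,0.18,0,0,0,0,0.2],[-0.21,0.2,0,0,0,0,0.2],[-0.17,0.23,0,0,0,0,0.2],[-0.12,0.26,0,0,0,0,0.2],[-0.07,0.28,0,0,0,0,0.2],[-0.01,0.29,0,0,0,0,0.2],[0.04,0.28,0,0,0,0,0.2],[0.1,0.27,0,0,0,0,0.2],[0.15,0.25,0,0,0,0,0.2]] end phase 216
```

```bash
python3 -m jog '[[0.04,-0.41,0,0,0,0,0.2],[-0.07,-0.41,0,0,0,0,0.2],[-0.19,-0.38,0,0,0,0,0.2],[-0.28,-0.31,0,0,0,0,0.2],[-0.28,-0.19,0,0,0,0,0.2],[-0.32,-0.12,0,0,0,0,0.2],[-0.33,-0.04,0,0,0,0,0.2],[-0.34,0.03,0,0,0,0,0.2],[-0.32,0.11,0,0,0,0,0.2],[-0.29,0.18,0,0,0,0,0.2],[-0.21,0.2,0,0,0,0,0.2],[-0.17,0.23,0,0,0,0,0.2],[-0.12,0.26,0,0,0,0,0.2],[-0.07,0.28,0,0,0,0,0.2],[-0.01,0.29,0,0,0,0,0.2],[0.04,0.28,0,0,0,0,0.2],[0.1,0.27,0,0,0,0,0.2],[0.15,0.25,0,0,0,0,0.2]]' >/dev/null; python3 st.py
python3 - <<'E'
from fit import *
o,a,im=look(); cv2.imwrite('pics/w10.png',im[:,:,::-1]); print(o['t'],a)
d=(a[0]-89.68)%360; i=H+R(*([16]*4+[13]*6+[11]*8)); I=.0565
for w0 in (19.5,20,20.5):
    q=least_squares(lambda p:sim(i,p[0],I,w=w0/9.549)[-1][0]-d,[.045],diff_step=.03).x[0]; w=sim(i,q,I,w=w0/9.549)[-1][1]; print(w0,d,q,w)
    rem=(329.2-a[0])%360
    for k in (0,1,2,3,4,5,6):
        print('   ',k,[ (c,round(rem-sim(H+R(*[c]*k)+R(*[0]*15),q,I,w=w)[-1][0],1)) for c in (8,10)])
E
```

```text
t 23.0 F [  2.4   1.4 -10. ] z 104.2 r 58.4 ph -142.8 ee [ 511.  -106.   104.2] rv [-3.141e+00  1.000e-03  2.000e-03] w 29.7
23.0 (np.float64(259.48922413793105), np.float64(1007.6), 1239)
19.5 169.80922413793104 0.034710324905051305 1.2261929817938604
    0 [(8, np.float64(35.6)), (10, np.float64(35.6))]
    1 [(8, np.float64(31.6)), (10, np.float64(30.5))]
    2 [(8, np.float64(27.6)), (10, np.float64(25.5))]
    3 [(8, np.float64(23.7)), (10, np.float64(20.6))]
    4 [(8, np.float64(19.9)), (10, np.float64(15.7))]
    5 [(8, np.float64(16.2)), (10, np.float64(10.8))]
    6 [(8, np.float64(12.5)), (10, np.float64(6.0))]
20 169.80922413793104 0.03724803282605428 1.1951069268914898
    0 [(8, np.float64(38.1)), (10, np.float64(38.1))]
    1 [(8, np.float64(34.3)), (10, np.float64(33.3))]
    2 [(8, np.float64(30.5)), (10, np.float64(28.4))]
    3 [(8, np.float64(26.7)), (10, np.float64(23.7))]
    4 [(8, np.float64(23.1)), (10, np.float64(19.0))]
    5 [(8, np.float64(19.6)), (10, np.float64(14.4))]
    6 [(8, np.float64(16.1)), (10, np.float64(9.8))]
20.5 169.80922413793104 0.03978574074705655 1.1640208719891305
    0 [(8, np.float64(40.5)), (10, np.float64(40.5))]
    1 [(8, np.float64(36.8)), (10, np.float64(35.8))]
    2 [(8, np.float64(33.1)), (10, np.float64(31.2))]
    3 [(8, np.float64(29.6)), (10, np.float64(26.6))]
    4 [(8, np.float64(26.1)), (10, np.float64(22.2))]
    5 [(8, np.float64(22.8)), (10, np.float64(17.7))]
    6 [(8, np.float64(19.5)), (10, np.float64(13.4))]
```

```bash
python3 -c "
from trk import *
rows(216,[8]*5)"
```

```text
[[0.13,0.16,0,0,0,0,0.2],[0.16,0.14,0,0,0,0,0.2],[0.17,0.12,0,0,0,0,0.2],[0.19,0.09,0,0,0,0,0.2],[0.2,0.07,0,0,0,0,0.2]] end phase 256
```

```bash
python3 -m jog '[[0.13,0.16,0,0,0,0,0.2],[0.16,0.14,0,0,0,0,0.2],[0.17,0.12,0,0,0,0,0.2],[0.19,0.09,0,0,0,0,0.2],[0.2,0.07,0,0,0,0,0.2],[0,0,0,0,0,0,0.2],[0,0,0,0,0,0,0.2],[0,0,0,0,0,0,0.2],[0,0,0,0,0,0,0.2],[0,0,0,0,0,0,0.2],[0,0,0,0,0,0,0.2],[0,0,0,0,0,0,0.2],[0,0,0,0,0,0,0.2],[0,0,0,0,0,0,0.2],[0,0,0,0,0,0,0.2]]' >/dev/null; python3 st.py
python3 - <<'E'
from fit import *
o,a,im=look(); o,b,im=look(); cv2.imwrite('pics/w11.png',im[:,:,::-1]); print(o['t'],a,b)
o,c,im=look('top'); cv2.imwrite('pics/t11.png',im[:,:,::-1]); print('top',c)
o,c,im=look('scene'); cv2.imwrite('pics/s11.png',im[:,:,::-1]); print('scene',c)
E
```

```text
t 24.55 F [ 0.  -2.7 -9.4] z 104.3 r 58.9 ph -102.1 ee [ 545.2 -128.3  104.3] rv [ 3.142 -0.    -0.   ] w 29.4
24.6 (np.float64(297.87737127371275), np.float64(785.0), 877) (np.float64(297.8839031339031), np.float64(782.2), 875)
top (np.float64(296.4166666666667), np.float64(20.79999999999984), 1031)
scene (np.float64(298.2654639175258), np.float64(906.0000000000001), 1899)
```

View pics/w11.png

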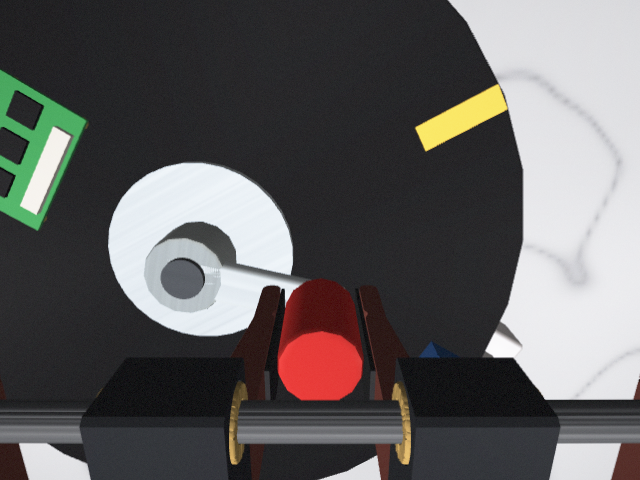

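The wrist view shows the turntable at rest. The yellow stripe runs from (420,140) to (505,97), short of the pointer, which is out of frame. By the fit it still has about 31° to go.

Run:
```python
from fit import *
i1=H+R(*([16]*4+[13]*6+[11]*8)); i2=H+R(*[8]*5,*[0]*10)
for I in (.05,.0565,.062):
    def f(p):
        r=sim(i1,p[0],I,w=p[1])[-1]; return [r[0]-169.8, sim(i2,p[0],I,w=r[1])[-1][0]-38.4]
    q=least_squares(f,[.045,2.1],diff_step=.02); print(I,q.x,q.fun.round(2))
for F,I in ((.04,.0565),(.045,.05),(.05,.0565),(.055,.06)):
    print(F,I,[(c,n,round(sim(R(c/2,*[c]*n)+R(*[0]*12),F,I)[-1][0],1)) for c in (16,20) for n in (2,3,4,5)])
```

```text
0.05 [0.04271706 2.30506993] [0. 0.]
0.0565 [0.04733451 2.30240507] [ 0. -0.]
0.062 [0.05121896 2.29980394] [-0.  0.]
0.04 0.0565 [(16, 2, np.float64(4.0)), (16, 3, np.float64(7.5)), (16, 4, np.float64(11.9)), (16, 5, np.float64(16.9)), (20, 2, np.float64(6.8)), (20, 3, np.float64(12.6)), (20, 4, np.float64(19.4)), (20, 5, np.float64(26.9))]
0.045 0.05 [(16, 2, np.float64(3.5)), (16, 3, np.float64(6.9)), (16, 4, np.float64(10.9)), (16, 5, np.float64(15.6)), (20, 2, np.float64(6.4)), (20, 3, np.float64(11.8)), (20, 4, np.float64(18.3)), (20, 5, np.float64(25.6))]
0.05 0.0565 [(16, 2, np.float64(2.6)), (16, 3, np.float64(5.2)), (16, 4, np.float64(8.5)), (16, 5, np.float64(12.3)), (20, 2, np.float64(4.9)), (20, 3, np.float64(9.4)), (20, 4, np.float64(14.9)), (20, 5, np.float64(21.1))]
0.055 0.06 [(16, 2, np.float64(1.9)), (16, 3, np.float64(4.0)), (16, 4, np.float64(6.7)), (16, 5, np.float64(9.9)), (20, 2, np.float64(4.0)), (20, 3, np.float64(7.8)), (20, 4, np.float64(12.5)), (20, 5, np.float64(17.9))]
```

```bash
python3 -c "
from trk import *
rows(256,[10,20,20,20,20])"
```

```text
[[0.26,0.04,0,0,0,0,0.2],[0.51,-0.06,0,0,0,0,0.2],[0.47,-0.23,0,0,0,0,0.2],[0.36,-0.37,0,0,0,0,0.2],[0.22,-0.48,0,0,0,0,0.2]] end phase 346
```

```bash
python3 -m jog '[[0.26,0.04,0,0,0,0,0.2],[0.51,-0.06,0,0,0,0,0.2],[0.47,-0.23,0,0,0,0,0.2],[0.36,-0.37,0,0,0,0,0.2],[0.22,-0.48,0,0,0,0,0.2],[0,0,0,0,0,0,0.2],[0,0,0,0,0,0,0.2],[0,0,0,0,0,0,0.2],[0,0,0,0,0,0,0.2],[0,0,0,0,0,0,0.2],[0,0,0,0,0,0,0.2]]' >/dev/null; python3 st.py
cat > pk.py <<'E'
from fit import *
import sys
o,a,im=look(); o,b,im=look(); cv2.imwrite(f'pics/w{sys.argv[1]}.png',im[:,:,::-1]); print(o['t'],a,b)
o,c,im=look('scene'); cv2.imwrite(f'pics/s{sys.argv[1]}.png',im[:,:,::-1]); print('scene',c)
E
python3 pk.py 12
```

```text
t 25.85 F [-4.8  0.9 -6.4] z 104.1 r 61.5 ph -13.0 ee [617.4 -84.5 104.1] rv [-3.141e+00  1.000e-03  2.000e-03] w 29.9
25.9 (np.float64(315.29126213592235), np.float64(723.0000000000001), 708) (np.float64(315.32045454545454), np.float64(721.2), 706)
scene (np.float64(315.3409090909091), np.float64(289.2), 1277)
```

View pics/w12.png

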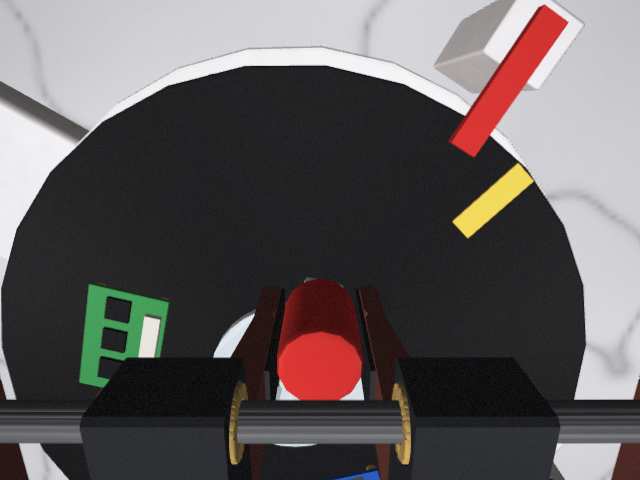

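The wrist view shows the pointer bar from its tip near (463,149) to (556,12). The yellow stripe, from (460,230) to (525,173), is still clockwise of it.

```bash
cat > pt.py <<'E'
from fit import *
import sys
def pa(im,c):
    m=cv2.inRange(hsv(im),(0,120,80),(8,255,255))|cv2.inRange(hsv(im),(172,120,80),(180,255,255)); m[255:]=0
    n,l,s,_=cv2.connectedComponentsWithStats(m); i=1+np.argmax(s[1:,4]); uv=np.argwhere(l==i)[:,::-1]
    P=np.array([back(c,q,87)[:2] for q in uv]); d=P-HUB; r=np.hypot(*d.T)
    u,S,vt=np.linalg.svd(P-P.mean(0)); v=vt[0]*np.sign(vt[0][0])
    print('ptr mean ang',np.degrees(np.arctan2(*d.mean(0)[::-1])).round(2),'dir',np.degrees(np.arctan2(v[1],v[0])).round(2),'r',r.min().round(1),r.max().round(1))
    m=cv2.inRange(hsv(im),(20,120,110),(32,255,255)); m[350:]=0
    n,l,s,_=cv2.connectedComponentsWithStats(m); i=1+np.argmax(s[1:,4]); uv=np.argwhere(l==i)[:,::-1]
    P=np.array([back(c,q,68.5)[:2] for q in uv]); d=P-HUB; r=np.hypot(*d.T)
    u,S,vt=np.linalg.svd(P-P.mean(0)); v=vt[0]*np.sign(vt[0][0])
    print('mark mean ang',np.degrees(np.arctan2(*d.mean(0)[::-1])).round(2),'dir',np.degrees(np.arctan2(v[1],v[0])).round(2),'r',r.min().round(1),r.max().round(1))
if __name__=='__main__': pa(cv2.imread(f'pics/w{sys.argv[1]}.png')[:,:,::-1].copy(),cam('wrist'))
E
python3 pt.py 12
python3 - <<'E'
from fit import *
for I in (.05,.0565,.062):
    q=least_squares(lambda p:sim(R(10,20,20,20,20)+R(*[0]*8),p[0],I)[-1][0]-17.4,[.045],diff_step=.02).x[0]
    print(I,q,[(x,round(sim(R(*x)+R(*[0]*10),q,I)[-1][0],1)) for x in ([10,20,20],[10,20,20,10],[10,20,20,20],[10,20,20,16],[10,20,10],[10,20],[20],[20,20])])
E
```

```text
ptr mean ang -30.59 dir -30.89 r 144.5 204.8
mark mean ang -44.72 dir -44.71 r 117.8 158.3
0.05 0.047007326168831784 [([10, 20, 20], np.float64(6.0)), ([10, 20, 20, 10], np.float64(8.3)), ([10, 20, 20, 20], np.float64(11.2)), ([10, 20, 20, 16], np.float64(10.0)), ([10, 20, 10], np.float64(3.7)), ([10, 20], np.float64(2.1)), ([20], np.float64(1.4)), ([20, 20], np.float64(4.8))]
0.0565 0.04405368140047839 [([10, 20, 20], np.float64(6.0)), ([10, 20, 20, 10], np.float64(8.3)), ([10, 20, 20, 20], np.float64(11.2)), ([10, 20, 20, 16], np.float64(10.0)), ([10, 20, 10], np.float64(3.7)), ([10, 20], np.float64(2.2)), ([20], np.float64(1.3)), ([20, 20], np.float64(4.8))]
0.062 0.04183120150494986 [([10, 20, 20], np.float64(6.0)), ([10, 20, 20, 10], np.float64(8.4)), ([10, 20, 20, 20], np.float64(11.2)), ([10, 20, 20, 16], np.float64(10.0)), ([10, 20, 10], np.float64(3.8)), ([10, 20], np.float64(2.2)), ([20], np.float64(1.3)), ([20, 20], np.float64(4.7))]
```

```bash
python3 -c "
from trk import *
rows(-14,[10,20,20,20])"
```

```text
[[0.04,-0.26,0,0,0,0,0.2],[-0.06,-0.51,0,0,0,0,0.2],[-0.23,-0.47,0,0,0,0,0.2],[-0.37,-0.36,0,0,0,0,0.2]] end phase 56
```

```bash
python3 -m jog '[[0.04,-0.26,0,0,0,0,0.2],[-0.06,-0.51,0,0,0,0,0.2],[-0.23,-0.47,0,0,0,0,0.2],[-0.37,-0.36,0,0,0,0,0.2],[0,0,0,0,0,0,0.2],[0,0,0,0,0,0,0.2],[0,0,0,0,0,0,0.2],[0,0,0,0,0,0,0.2],[0,0,0,0,0,0,0.2],[0,0,0,0,0,0,0.2],[0,0,0,0,0,0,0.2]]' >/dev/null; python3 st.py
python3 pk.py 13; python3 pt.py 13; python3 -c "
from trk import *
rows(56,[10,20]); rows(56,[10,20,5])"
```

```text
t 27.1 F [-3.2 -4.4 -8.7] z 104.2 r 61.4 ph 54.4 ee [593.3 -20.8 104.2] rv [ 3.141e+00 -1.000e-03  0.000e+00] w 30.3
27.15 (np.float64(323.5808270676692), np.float64(663.1999999999999), 743) (np.float64(323.5545112781955), np.float64(664.5999999999999), 744)
scene (np.float64(324.89285714285717), np.float64(37.19999999999991), 1062)
ptr mean ang -29.61 dir 4.09 r 143.2 161.2
mark mean ang -36.57 dir -37.8 r 117.8 153.8
[[-0.23,-0.13,0,0,0,0,0.2],[-0.51,-0.13,0,0,0,0,0.2]] end phase 86
[[-0.23,-0.13,0,0,0,0,0.2],[-0.51,-0.13,0,0,0,0,0.2],[-0.13,0,0,0,0,0,0.2]] end phase 91
```

```bash
python3 -m jog '[[-0.23,-0.13,0,0,0,0,0.2],[-0.51,-0.13,0,0,0,0,0.2],[-0.52,0.05,0,0,0,0,0.2],[0,0,0,0,0,0,0.2],[0,0,0,0,0,0,0.2],[0,0,0,0,0,0,0.2],[0,0,0,0,0,0,0.2],[0,0,0,0,0,0,0.2],[0,0,0,0,0,0,0.2]]' >/dev/null; python3 st.py
python3 pk.py 14; python3 pt.py 14
```

```text
t 28.15 F [  1.   -5.1 -14.2] z 104.3 r 60.2 ph 103.3 ee [543.6 -12.2 104.3] rv [ 3.141e+00 -0.000e+00  2.000e-03] w 29.7
28.2 (np.float64(329.0749097472924), np.float64(750.6), 1004) (np.float64(329.0749097472924), np.float64(752.0), 1005)
scene (np.float64(330.19972067039106), np.float64(1114.1999999999998), 1980)Traceback (most recent call last):
  File "pt.py", line 14, in <module>
    if __name__=='__main__': pa(cv2.imread(f'pics/w{sys.argv[1]}.png')[:,:,::-1].copy(),cam('wrist'))
                             ~~^^^^^^^^^^^^^^^^^^^^^^^^^^^^^^^^^^^^^^^^^^^^^^^^^^^^^^^^^^^^^^^^^^^^^^
  File "pt.py", line 5, in pa
    n,l,s,_=cv2.connectedComponentsWithStats(m); i=1+np.argmax(s[1:,4]); uv=np.argwhere(l==i)[:,::-1]
                                                     ~~~~~~~~~^^^^^^^^^
    return _wrapfunc(a, 'argmax', axis=axis, out=out, **kwds)
    return bound(*args, **kwds)
ValueError: attempt to get argmax of an empty sequence
```

View pics/w14.png

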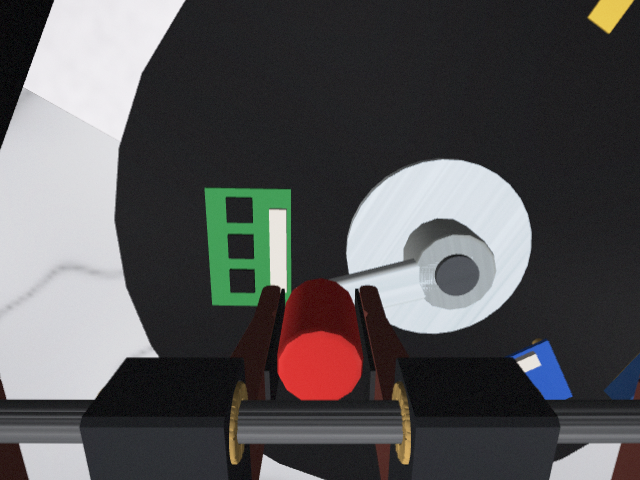

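The green board is at (250,247) and the pointer is out of the wrist frame. I'll compare mark and pointer directly in the scene picture before letting go.

Run:
```python
from trk import *
from scipy.ndimage import label
c=cam('scene')
for n in ('14','12'):
    im=cv2.imread(f'pics/s{n}.png')[:,:,::-1].copy(); h=hsv(im)
    red=cv2.inRange(h,(0,120,80),(8,255,255))|cv2.inRange(h,(172,120,80),(180,255,255)); yel=cv2.inRange(h,(20,120,90),(32,255,255))
    for nm,m,z,r0,r1 in (('ptr',red,86,140,215),('mark',yel,68.5,110,165)):
        m[:,:230]=0; m[:,400:]=0; m[:180]=0; m[310:]=0
        k,l,s,cc=cv2.connectedComponentsWithStats(m)
        for i in range(1,k):
            if s[i,4]>8:
                P=np.array([back(c,q,z)[:2] for q in np.argwhere(l==i)[:,::-1]]); d=P.mean(0)-HUB
                v=np.linalg.svd(P-P.mean(0))[2][0]; v=v*np.sign(v[0])
                if r0-20<np.hypot(*d)<r1: print(n,nm,s[i,4],cc[i].round(1),'ang',np.degrees(np.arctan2(d[1],d[0])).round(2),'dir',np.degrees(np.arctan2(v[1],v[0])).round(1),'r',np.hypot(*d).round(1))
im=cv2.imread('pics/s14.png')[195:315,215:375]; cv2.imwrite('pics/s14c.png',cv2.resize(im,(800,600),interpolation=2))
```

```text
14 ptr 103 [253.  253.7] ang -30.01 dir -30.7 r 173.4
14 mark 75 [266.5 255.3] ang -30.41 dir -28.2 r 139.0
12 ptr 22 [306.6 190.8] ang -135.74 dir -9.6 r 209.1
12 ptr 102 [253.  253.9] ang -29.8 dir -33.2 r 173.6
12 mark 67 [264.1 247.1] ang -44.2 dir -45.7 r 137.4
```

View pics/s14c.png

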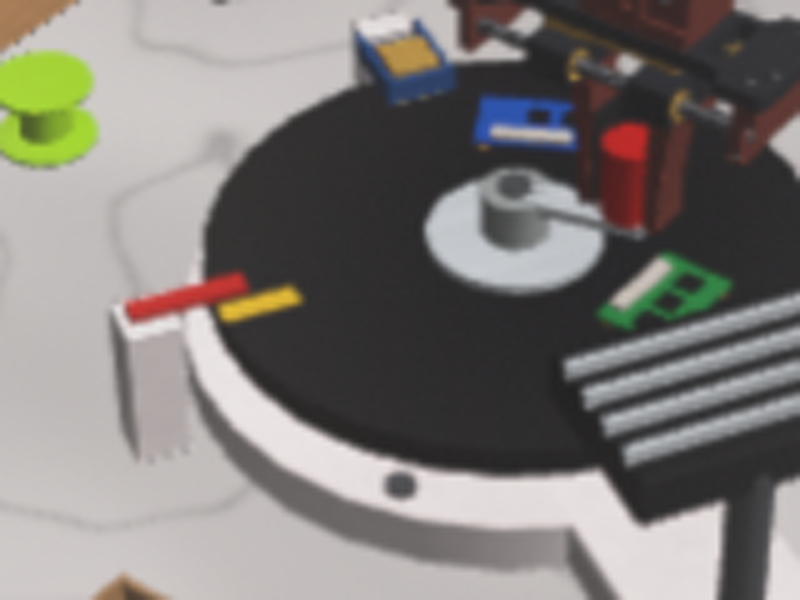

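The crop shows the yellow stripe, centre (260,303), lying in line under the pointer, bar from (130,310) to (245,282). Measured in the same picture they agree to about 0.4°, so I release.

```bash
python3 -m jog '[[0,0,0,0,0,0,0.4],[0,0,0,0,0,0,0.5],[0,0,0,0,0,0,0.6],[0,0,0,0,0,0,0.7],[0,0,0,0,0,0,0.7],[0,0,0,0,0,0,0.7],[0,0,0,0,0,0,0.7],[0,0,0,0,0,0,0.7],[0,0,-0.3,0,0,0,0.7],[0,0,-0.6,0,0,0,0.7],[0,0,-0.6,0,0,0,0.7],[0,0,-0.6,0,0,0,0.7],[0,0,-0.6,0,0,0,0.7],[0,0,-0.3,0,0,0,0.7],[0,0,0,0,0,0,0.7],[0,0,0,0,0,0,0.7],[0,0,0,0,0,0,0.7]]'
python3 pk.py 15; python3 pt.py 15
```

```text
t: 30.0
ee_pos: [542.0, -11.9, 223.1]
orientation: [-3.141, 0.0, 0.003]
ft_force: [-0.4, -0.1, -0.2]
width: 61.3
grasp_force: 0.0
30.05 (np.float64(329.2303149606299), np.float64(1546.6), 2100) (np.float64(329.2486033519553), np.float64(1550.6), 2106)
scene (np.float64(329.7096774193548), np.float64(1267.6000000000001), 2173)
ptr mean ang 115.59 dir 74.62 r 46.2 85.3
mark mean ang -121.12 dir 70.22 r 142.8 174.5
```

View pics/w15.png

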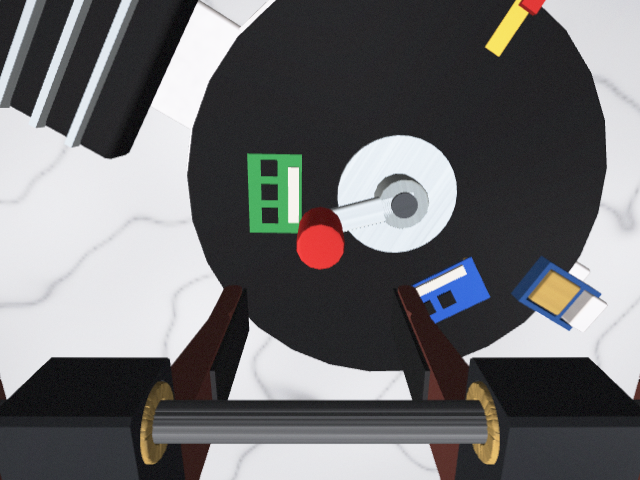

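The fingers are clear of the knob. The yellow stripe, about (495,48) to (525,10), runs straight under the pointer tip at (535,5), and the mark reads 329.2° against about 329.25° for the pointer. I'm handing the job in.

```bash
python3 -c "
from workcell import ctrl
print(ctrl.close_job())"
```

```text
the job is handed in; nothing more can be done
None
```

The turntable was held for about 10 s, averaging 20.0–20.5 turns a minute between pictures, then parked with the yellow mark within about 0.5° of the red pointer. The knob was released and the job handed in at about 30 s; I don't have the judge's verdict.

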